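# Hold the pin brush over the sanitising light

## Robot

A 7-joint arm with a two-finger parallel gripper is mounted at the origin on the work surface. World frame = base frame: x ahead of the robot, y to its left, z up, the work surface at z = 0. Lengths are in m, angles in rad, forces in N, time in s.
With the tool pointing down it reaches from about 0.4 to 0.875 m from the base axis. Payload 19.3 kg.
Tool frame: the origin (TCP) lies at the very end of the fingers, on their centre line; the grasp point (between the pads) lies 19 mm behind it; z points along the fingers, y is the line along which they close (so a half turn about z gives the same grasp; the last joint's range is limited). The gripper opens to 85 mm and grips with 20 to 120 N. Pads are 22 mm wide; open, the fingers measure 114 mm over their backs; the gripper's body (76 mm by 85 mm) begins 54 mm behind the grasp point. The pads swing forward as they close: fully open they stand 13 mm farther back than shut.
Start: joints at [1.128, 0.521, -0.036, 1.599, 0.021, 1.021, -0.113], TCP at [0.228, -0.582, 0.231] pointing down, gripper open.
Joint ranges: [-2.91, 2.91], [-0.3, 2.13], [-1.5, 1.42], [0.17, 2.43], [-1.26, 4.41], [0.16, 1.93], [-2.52, 2.52]. Speed limits (rad/s): [1.89, 1.89, 2.39, 2.39, 3.01, 3.01, 3.01].

## Interface

Orientations are given as [roll, pitch, yaw] about the fixed x, y, z axes, in that order (R = Rz(yaw) Ry(pitch) Rx(roll)).
In Python, from workcell import bot gives the robot as it stands.
- The arm moves only by the tool jog_arm, never from a script. Its argument "motion" is a list of rows, each a list of 5 numbers: the shift along the tool's x, y, z scaled (see below), then the turn about the tool's z scaled (see below), then the opening, from 0 (shut) to 1 (fully open). A call has 1 to 12 rows; each row shifts and turns the commanded pose from where the row before left it, along the tool's axes as they then stand; what a row does not reach is not made up. The controller multiplies each number of a shift by 30 mm and each number of a turn by 0.08 rad. A row lasts 1/10 s, in which the tool goes at most 50 mm and 8.59 degrees, less where a joint would pass 70% of its speed; a pose out of reach is approached as far as the arm can. A call with a number of a shift or a turn outside -1 to 1 is refused whole. A call with a gripper value outside its range is refused whole. The fingers move at their own pace and stop on an object; "newtons" is the grip in N (left out, the last holds). Time passes only in rows, so rows that do not move let the fingers close. It gives the time, the measured TCP pose, the force, the opening and the grip force at its end, in the units of the state.
- bot.observe(): the state, without advancing time (a new reading comes with each control period).
- bot.grab_frame(name): name is "side" or "top"; returns a dict with "pixels" (384x512x3 uint8, red, green, blue), "fovy" (degrees; the focal length in pixels is half the picture's height over the tangent of half this angle, whatever the lens; pixels are square), "cx", "cy" (the principal point, pixels), "rvec" (rotation vector, rad) and "tvec" (3), from world to camera coordinates, as OpenCV has them. Camera axes: x right, y down, z forward; pixel columns grow to the right and rows downward; lengths in m; the calibration is good to about 2 mm. A picture is of the moment at which its call begins. There is no depth.
- bot.job_done(): hands the job in; it is judged then, once.
The state is a dict: "clock": time; "qpos": joint angles; "qd": joint speeds; "joint_efforts": joint torques, N m; "position": TCP position; "tool_rot": TCP orientation; "force": force on the tool from outside, world axes, zero at the start; "moment": the same for the moment, N m; "grip_width": finger opening in m; "finger_force": force on a finger pad.
Only numpy, scipy, OpenCV 4.12 (cv2) and the standard library are available. Lean on these libraries where they do the work, as an engineer would, in place of code of your own. Each camera call takes 0.05 s, during which the arm holds its last target. There are 200 camera calls.

## Task

Turn the sanitiser's dial so that its white pointer stands at the red mark and let go of it, then pick up the pin brush, lift it higher than the shut blue box with the comb on it and carry it over to the sanitiser. Finish still holding the brush, pins down and level, about 15 mm above the glowing window, centred over it and lined up lengthwise with it, handle pointing away from the dial. The brush must never touch the sanitiser, and the box, bowl, comb and massager stay where they are.

Things in the scene. Friction and masses are not known exactly. Their poses are not given: they have to be found in the camera images.
- window (a point): Centre of the glowing violet window (146 x 80 mm, black border, flush) in the flat top of the sanitiser. Axes are the housing's: x along its length from the dial end to the window end, y across, z up. It lies 60 mm from the housing's middle along +x; the dial's axis is 160 mm behind it (-x).
- lamp: The sanitiser: a low white fixed housing, 300 (x) x 120 (y) x 40 mm high, dial at its -x end, window at its +x end. Origin at the centre of its underside. It stands on one side of the blue box, left or right, and the brush on the other.
- dial (a joint): Dial angle in rad, growing clockwise seen from above; range 0 to 2.3, starts at 0 to 0.6. The red mark is at 1.4 (fifth of seven marks 0.35 apart). The white pointer points 0.7 rad left (towards +y) of the housing's +x axis at 0, straight along +x at 0.7, and 0.7 rad right of it at the red mark. Turning takes about 0.03 N m; it stays where it is left.
- dial_grip (a point): On the dial's vertical axis, 26 mm above the housing's top, at the height to grip. The dial's black grip bar is 46 mm long, 14 mm thick and reaches from 6 to 31 mm above the housing's top, over a grey disc 56 mm across. x axis: along the bar to its pointer end (turns with the dial); z up. Pinch the bar across its 14 mm.
- brush_back (a point): Centre of the pin brush's wooden back, 28 mm above the pin tips; centre of mass within 15 mm of it, handle side. x axis along the brush to the handle, z up; it lies on its pins. Back 120 x 48 x 16 mm thick: grasp it across the 48 mm. Below it a black cushion 42 mm wide and steel pins, 104 x 38 mm. Handle 18 mm thick at the back's height. About 0.13 kg.
- brush_tips (a point): The middle of the pin field at the height of the pin tips, 28 mm straight below point brush_back; same axes. This is what hovers above the window.
- brush_butt (a point): The end of the brush's handle, 164 mm from the centre of the back along the brush's x axis.
- box: Shut flip-top box of sky-blue hard plastic, 200 (x) x 130 (y) x 85 mm high, loose, between the brush and the sanitiser, the comb lying on its lid; origin at the centre of its underside. An obstacle to carry the brush over.
- bowl: Empty white enamel bowl, 140 mm across, 50 mm high, beyond the box; origin at the centre of its underside. Leave alone.
- comb: Cherrywood comb lying loose and flat on the blue box's lid, 180 (along x) x 36 x 5 mm, its top 90 mm above the bench; origin at its centre, on the underside. Leave alone.
- massager: Round ribbed green silicone massager, 73 mm across, 45 mm high, between the robot and the box; origin at the centre of its underside. Leave alone.
Mind the look-alikes: they are no part of the job. There is more than one size of the part that bears brush_back; the job needs the larger.

How it is judged:
On the way, in this order (a step that is already met when the one before it is completed fails the run):
1. the dial stands at the red mark and has been let go (value of joint dial between 1.26 and 1.54 rad and contact force between dial and the fingers below 0.3 N), for 0.2 s.
2. the brush is lifted higher than the blue box and the comb on it (height (world z) of brush_tips above 0.095 m), for 0.1 s.
At the end, for the whole second after the job is handed in: The dial is within 0.14 rad of the red mark. The gripper holds the brush still, pins down and level within 0.10 rad, pin tips 6 to 26 mm above the window, the middle of the pins within 16 mm lengthwise and 14 mm sideways of the window's centre, lengthwise within 0.14 rad, handle away from the dial (value of joint dial between 1.26 and 1.54 rad and z of brush_tips in the frame of window between 0.006 and 0.026 m and x of brush_tips in the frame of window between -0.016 and 0.016 m and y of brush_tips in the frame of window between -0.014 and 0.014 m and angle between the x axis of brush_tips and the x axis of window, either way round below 0.14 rad and angle between brush_tips's own z axis and vertical below 0.1 rad and x of brush_butt in the frame of window above 0.1 m and contact force between brush and the fingers above 1 N and linear speed of brush below 0.02 m/s); the arm keeps its last pose, push and grip.
It fails at once if the brush touches the sanitiser (contact force between brush and lamp above 0.5 N).
It fails at once if a bystander is moved by more than 20 mm (distance of any of box, bowl, comb, massager from where it was at the start of the episode above 0.02 m).
It also fails if it takes over 54 s, if anything falls off the work surface, if the arm or the gripper's body presses on something with over 40 N, if the wrist force passes 120 N, or if a joint passes its speed limit or range.

## Working session

There is one attempt and no reset: what is moved stays moved. The work goes in short steps, Python scripts to look and compute and a tool call to move; the robot and the scene stay as the last step left them, time stands still between calls to the robot, and variables do not carry over. Pictures are saved under pics/ and viewed, at most 10 in all, crops included, and the job is handed in when it is done.

Besides the shell and the picture viewer there is one more tool, called after "Emit:" as a command line: name --pt "numbers of a row" for each row, then --argument value for the rest. jog_arm: Moves the arm, as the interface text tells. Shifts and turns lie within -1 to 1; 1 stands for 30 mm of shift or 0.08 rad of turn. Its arguments: {"type":"object","properties":{"motion":{"type":"array","items":{"type":"array","items":{"type":"number"}}},"newtons":{"type":"number"}},"required":["motion"]}

```bash
mkdir -p pics; cat > h.py <<'E'
import numpy as np, cv2
from workcell import bot
def grab(n,f=None):
    g=bot.grab_frame(n)
    if f: cv2.imwrite(f,g["pixels"][:,:,::-1])
    return g
def cam(g):
    f=g["pixels"].shape[0]/2/np.tan(np.radians(g["fovy"])/2)
    K=np.array([[f,0,g["cx"]],[0,f,g["cy"]],[0,0,1]])
    R=cv2.Rodrigues(np.array(g["rvec"],float))[0]; return K,R,np.array(g["tvec"],float)
def onz(g,uv,z):
    K,R,t=cam(g); c=-R.T@t
    d=(R.T@np.linalg.inv(K)@np.c_[np.array(uv,float),np.ones(len(uv))].T).T
    return c+d*((z-c[2])/d[:,2])[:,None]
def proj(g,P):
    K,R,t=cam(g); p=(K@(R@np.array(P,float).T+t[:,None])).T; return p[:,:2]/p[:,2:]
def tri(g1,a,g2,b):
    P=[]
    for g in(g1,g2):
        K,R,t=cam(g);P.append(K@np.c_[R,t])
    X=cv2.triangulatePoints(P[0],P[1],np.array(a,float).T,np.array(b,float).T); return (X[:3]/X[3]).T
E
python3 - <<'E'
from h import *
import pickle
np.set_printoptions(precision=3,suppress=True)
G={n:grab(n,f"pics/{n}0.png") for n in("top","side")}
pickle.dump(G,open("g0.pkl","wb"))
for n in G:
  K,R,t=cam(G[n]);print(n,K[0,0],K[0,2],K[1,2],-R.T@t,R.tolist())
print(bot.observe())
E
```

```text
top 423.0187693617552 251.07993149257732 184.85091854113722 [ 0.487 -0.002  1.211] [[-0.002729169114336849, -0.9999799649180424, -0.0057115145500999664], [-0.9968458381803228, 0.0031735408444687474, -0.07929882433603928], [0.07931536130230309, 0.005477079606792376, -0.9968345274219117]]
side 487.3878985148023 260.8824058240381 191.90925119664402 [0.452 0.918 0.762] [[-0.9913052587818326, -0.12987650166647505, 0.021118196569830945], [-0.09145947001281268, 0.5647136770632787, -0.8202034066514513], [0.09459941467292138, -0.8150034093502608, -0.5716820737883879]]
{'clock': 0.1, 'qpos': array([ 1.128,  0.522, -0.036,  1.6  ,  0.021,  1.021, -0.113]), 'qd': array([ 0.001, -0.002,  0.002, -0.002,  0.001,  0.001,  0.001]), 'joint_efforts': array([  0.006, -92.848,   1.986, -37.053,   0.018,   0.005,   0.   ]), 'position': array([ 0.227, -0.582,  0.231]), 'tool_rot': array([-3.141,  0.   ,  0.373]), 'force': array([ 0.089, -0.383,  0.168]), 'moment': array([ 0.006, -0.038,  0.009]), 'finger_force': 0.0, 'grip_width': 0.08512913020030159}
```

View pics/top0.png

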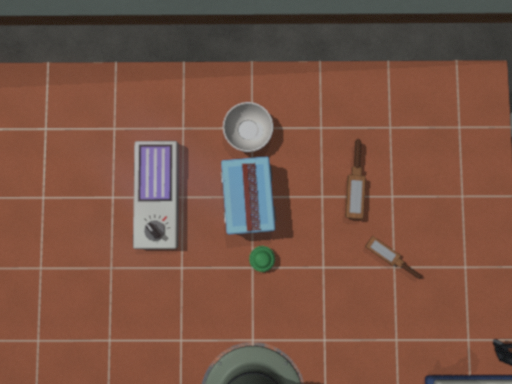

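View pics/side0.png

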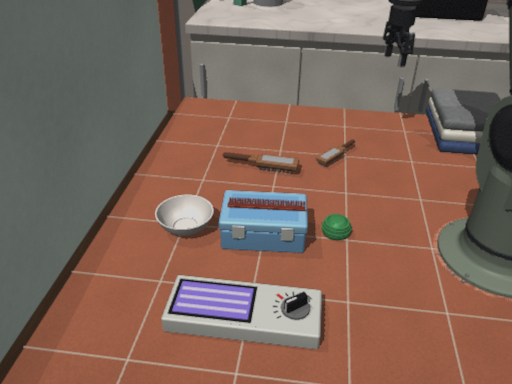

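The top view shows the sanitiser at left (window about (155,173), dial about (155,231)). The large brush is at (356,195) with its handle up (+x), and the small look-alike is at (385,252). I'll enlarge these areas to measure them.

```bash
python3 - <<'E'
from h import *
import pickle
G=pickle.load(open("g0.pkl","rb"))
t=G["top"]["pixels"][:,:,::-1]; s=G["side"]["pixels"][:,:,::-1]
def c(i,u,v,w,h,k): return cv2.resize(i[v:v+h,u:u+w],None,fx=k,fy=k,interpolation=cv2.INTER_CUBIC)
a=np.hstack([c(t,128,136,56,120,5),c(t,335,130,50,120,5),])   # 530x600
cv2.imwrite("pics/ct.png",a)
b=np.vstack([c(s,160,270,170,80,4),c(s,215,140,170,60,4)]) # 680x560
cv2.imwrite("pics/cs.png",b)
E
```

```text
(no output)
```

View pics/ct.png

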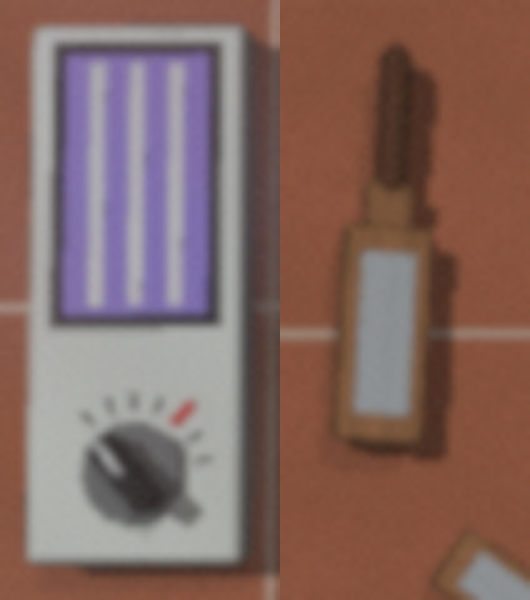

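View pics/cs.png

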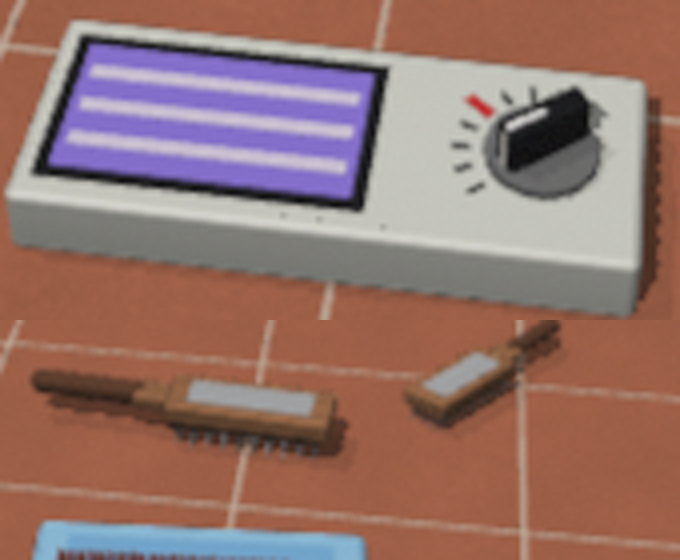

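```bash
python3 - <<'E'
from h import *
import pickle
np.set_printoptions(precision=4,suppress=True)
G=pickle.load(open("g0.pkl","rb")); T,S=G["top"],G["side"]
def m(p,off,k,o=(0,0)): return (np.array(p,float)-o+.5)/k-.5+off
wt=m([(57,44),(220,44),(218,324),(52,324)],(128,136),5); ws=m([(33,173),(80,37),(388,68),(362,210)],(160,270),4)
W=tri(T,wt,S,ws);print(W,W.mean(0)); Z=onz(T,wt,.04);print(Z,Z.mean(0));Z2=onz(S,ws,.04);print(Z2.mean(0))
bt=m([(358,250),(417,252),(413,416),(354,414)],(335,130),5,(280,0)); bs=m([(187,402),(190,380),(327,392),(313,417)],(215,140),4,(0,320))
B=tri(T,bt,S,bs);print("brush",B,B.mean(0))
o=m([(345,228),(435,233),(423,442),(337,437)],(335,130),5,(280,0)); O=onz(T,o,.036);print("outline",O,O.mean(0))
k=tri(T,m([(397,50)],(335,130),5,(280,0)),S,m([(38,380)],(215,140),4,(0,320)));print("butt",k)
for A in(Z,Z2): 
  ax=(A[0]+A[1]-A[2]-A[3]);ax/=np.linalg.norm(ax);print("ax",ax,np.arctan2(ax[1],ax[0]),"dial",A.mean(0)-.16*ax)
P=onz(T,m([(97,445),(122,472)],(128,136),5),.071);print("ptr",P)
P2=onz(S,m([(503,130),(548,110)],(160,270),4),.071);print(P2)
for n,px,r in(("T",[(135,474)],T),("S",[(545,150)],S)):
  print(onz(r,m(px,(128,136),5) if n=="T" else m(px,(160,270),4),.045))
E
```

```text
[[0.6941 0.3172 0.0411]
 [0.6951 0.2262 0.0405]
 [0.5369 0.225  0.0416]
 [0.5367 0.3169 0.0419]] [0.6157 0.2713 0.0413]
[[0.6953 0.3177 0.04  ]
 [0.6949 0.2262 0.04  ]
 [0.5381 0.2254 0.04  ]
 [0.5383 0.3176 0.04  ]] [0.6166 0.2717 0.04  ]
[0.6153 0.2702 0.04  ]
brush [[ 0.5925 -0.2718  0.0378]
 [ 0.5932 -0.3047  0.0367]
 [ 0.4967 -0.2998  0.0392]
 [ 0.5016 -0.2678  0.0367]] [ 0.546  -0.286   0.0376]
outline [[ 0.607  -0.2651  0.036 ]
 [ 0.6041 -0.3152  0.036 ]
 [ 0.488  -0.3057  0.036 ]
 [ 0.4909 -0.2583  0.036 ]] [ 0.5475 -0.2861  0.036 ]
butt [[ 0.7063 -0.2981  0.0297]]
ax [1.     0.0029 0.    ] 0.00286638583063462 dial [0.4566 0.2712 0.04  ]
ax [0.9999 0.0103 0.    ] 0.010335151611575501 dial [0.4553 0.2685 0.04  ]
ptr [[0.4719 0.2837 0.071 ]
 [0.4574 0.27   0.071 ]]
[[0.4739 0.2846 0.071 ]
 [0.4539 0.2689 0.071 ]]
[[0.4556 0.269  0.045 ]]
[[0.4536 0.2704 0.045 ]]
```

Positions check out: the window and brush heights match the text. Window (0.616,0.271), dial (0.456,0.270) with angle about 0, brush (0.546,-0.286) with yaw about -0.07. Now moving towards the dial.

Emit:
jog_arm --pt "1 -0.58 0 0 1" --pt "1 -0.58 0 0 1" --pt "1 -0.58 0 0 1" --pt "1 -0.58 0 0 1" --pt "1 -0.58 0 0 1" --pt "1 -0.58 0 0 1" --pt "1 -0.58 0 0 1" --pt "1 -0.58 0 0 1" --pt "1 -0.58 0 0 1" --pt "1 -0.58 0 0 1" --pt "1 -0.58 0 0 1" --pt "1 -0.58 0 0 1"

```text
clock: 1.3
position: [0.4874, -0.2553, 0.2311]
tool_rot: [-3.141, 0.0, 0.373]
force: [0.4, -0.0, -0.8]
grip_width: 0.0852
finger_force: 0.0
```

Emit:
jog_arm --pt "0.32 -0.98 0 0 1" --pt "0.32 -0.98 0 0 1" --pt "0.32 -0.98 0 0 1" --pt "0.32 -0.98 0 0 1" --pt "0.32 -0.98 0 0 1" --pt "0.32 -0.98 0 0 1" --pt "0.32 -0.98 0 0 1" --pt "0.32 -0.98 0 0 1" --pt "0.32 -0.98 0 0 1" --pt "0.32 -0.98 0 0 1" --pt "0.32 -0.98 0 0 1" --pt "0.32 -0.98 0 0 1"

```text
clock: 2.5
position: [0.4653, 0.1152, 0.2312]
tool_rot: [3.142, 0.0, 0.373]
force: [0.4, -0.4, -0.2]
grip_width: 0.0851
finger_force: 0.0
```

Emit:
jog_arm --pt "0.32 -0.98 0 0 1" --pt "0.32 -0.98 0 0 1" --pt "0.32 -0.98 0 0 1" --pt "0.32 -0.98 0 0 1" --pt "0.32 -0.98 0 0 1" --pt "0 0 0 -1 1" --pt "0 0 0 -1 1" --pt "0 0 0 -1 1" --pt "0 0 0 -1 1" --pt "0 0 0 -1 1" --pt "0 0 0 -1 1" --pt "0 0 0 -1 1"

```text
clock: 3.7
position: [0.4567, 0.2683, 0.2311]
tool_rot: [-3.141, 0.0, 0.936]
force: [-0.2, -0.2, -0.4]
grip_width: 0.0856
finger_force: 0.0
```

```bash
python3 -c "
from h import *
print(bot.observe()['qpos'])"
```

```text
[-0.28399556  0.40250594 -0.47164413  1.83281783  0.21914058  0.95819976
 -1.48501786]
```

Emit:
jog_arm --pt "0 0 0 -1 1" --pt "0 0 0 -1 1" --pt "0 0 0 -1 1" --pt "0 0 0 -1 1" --pt "0 0 0 -1 1" --pt "0 0 0 -1 1" --pt "0 0 0 -1 1" --pt "0 0 0 -1 1" --pt "0 0 0 -1 1" --pt "0 0 0 -1 1" --pt "0 0 0 -1 1" --pt "0 0 0 -1 1"

```text
clock: 4.9
position: [0.4567, 0.2683, 0.2311]
tool_rot: [-3.141, 0.0, 1.896]
force: [-0.5, 0.2, 0.3]
grip_width: 0.0854
finger_force: 0.0
```

Emit:
jog_arm --pt "0 0 0.3 -1 1" --pt "0 0 0.3 -1 1" --pt "0 0 0.3 -1 1" --pt "0 0 0.3 -1 1" --pt "0 0 0.3 -1 1" --pt "0 0 0.3 -1 1" --pt "0 0 0.3 -1 1" --pt "0 0 0.3 -1 1" --pt "0 0 0.3 -1 1" --pt "0 0 0.3 -1 1" --pt "0 0 0.3 -1 1" --pt "0 0 0.3 -1 1"

```text
clock: 6.1
position: [0.4567, 0.2682, 0.1227]
tool_rot: [-3.141, -0.0, 2.856]
force: [0.5, 0.5, -0.3]
grip_width: 0.0855
finger_force: 0.0
```

Emit:
jog_arm --pt "0 0 0 -1 1" --pt "0 0 0 -1 1" --pt "0 0 0 -1 1" --pt "0 0 0 -1 1" --pt "0 0 0 -1 1" --pt "0 0 0 -1 1" --pt "0 0 0 -1 1" --pt "0 0 0 -1 1" --pt "0 0 0 -1 0.6" --pt "0 0 0 -1 0.6" --pt "0 0 0 -1 0.6" --pt "0 0 0 -0.4 0.6"

```text
clock: 7.3
position: [0.4567, 0.2682, 0.123]
tool_rot: [3.141, -0.001, -2.516]
force: [0.6, -0.7, 0.3]
grip_width: 0.0508
finger_force: 0.0
```

```bash
python3 - <<'E'
from h import *
print(bot.observe())
g=grab("side"); s=g["pixels"][:,:,::-1]
cv2.imwrite("pics/d1.png",cv2.resize(s[220:350,230:370],None,fx=4,fy=4,interpolation=cv2.INTER_CUBIC))
E
```

```text
{'clock': 7.3, 'qpos': array([ 0.071688  ,  0.73677339, -1.03342168,  1.9098094 ,  0.77877253,
        0.96371619,  0.86148224]), 'qd': array([ 3.49719142e-02,  2.85825170e-02, -6.01247047e-02, -2.14093100e-04,
        4.17958102e-02,  3.40948374e-02,  2.28435529e-01]), 'joint_efforts': array([-2.66049178e-01, -8.44921088e+01, -2.17847282e+01, -2.54110962e+01,
        7.27007026e-02,  3.60986812e-02,  3.73685667e-01]), 'position': array([0.45674999, 0.26821407, 0.12303503]), 'tool_rot': array([ 3.14132253e+00, -5.40178963e-04, -2.51621729e+00]), 'force': array([ 0.59910204, -0.68982865,  0.27434112]), 'moment': array([0.00456669, 0.03594093, 0.02004288]), 'finger_force': 0.0, 'grip_width': 0.05081636240891254}
```

View pics/d1.png

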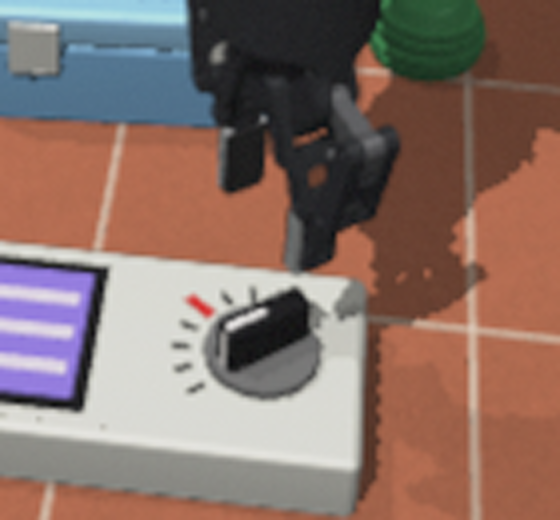

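The gripper straddles the dial bar. I'll descend, pinch it, turn it and let go.

Emit:
jog_arm --pt "0 0.06 0 -0.95 0.6" --pt "0 0 0.5 0 0.6" --pt "0 0 0.5 0 0.6" --pt "0 0 0.5 0 0.6" --pt "0 0 0.5 0 0.6" --pt "0 0 0.37 0 0.6" --pt "0 0 0 0 0.3" --pt "0 0 0 0 0" --pt "0 0 0 0 0" --pt "0 0 0 0 0" --pt "0 0 0 0 0" --newtons 20

```text
clock: 8.45
position: [0.4566, 0.2693, 0.0527]
tool_rot: [-3.14, 0.001, -2.443]
force: [4.0, -4.0, -1.3]
grip_width: 0.0136
finger_force: 23.5
```

Emit:
jog_arm --pt "0 0 0 1 0" --pt "0 0 0 1 0" --pt "0 0 0 1 0" --pt "0 0 0 1 0" --pt "0 0 0 1 0" --pt "0 0 0 1 0" --pt "0 0 0 1 0" --pt "0 0 0 1 0" --pt "0 0 0 1 0" --pt "0 0 0 1 0" --pt "0 0 0 1 0" --pt "0 0 0 1 0"

```text
clock: 9.65
position: [0.4567, 0.2694, 0.0528]
tool_rot: [3.141, 0.002, 2.877]
force: [4.7, -2.9, -3.0]
grip_width: 0.0137
finger_force: 23.2
```

Emit:
jog_arm --pt "0 0 0 1 0" --pt "0 0 0 1 0" --pt "0 0 0 1 0" --pt "0 0 0 1 0" --pt "0 0 0 1 0" --pt "0 0 0 0.4 0" --pt "0 0 0 0 0" --pt "0 0 0 0 0.5" --pt "0 0 0 0 0.5" --pt "0 0 0 0 0.6" --pt "0 0 0 0 0.6"

```text
clock: 10.75
position: [0.4557, 0.27, 0.0523]
tool_rot: [3.141, -0.0, 2.449]
force: [0.4, 0.6, 0.7]
grip_width: 0.0514
finger_force: 0.0
```

Emit:
jog_arm --pt "0 0 -0.5 0 0.6" --pt "0 0 -1 0 0.6" --pt "0 0 -1 0 0.6" --pt "0 0 -1 0 0.6" --pt "0 0 -1 0 0.6"

```text
clock: 11.25
position: [0.4554, 0.27, 0.1895]
tool_rot: [3.141, -0.0, 2.449]
force: [0.7, 0.3, 0.0]
grip_width: 0.0514
finger_force: 0.0
```

```bash
python3 - <<'E'
from h import *
g=grab("side"); s=g["pixels"][:,:,::-1]
cv2.imwrite("pics/d2.png",cv2.resize(s[260:350,230:350],None,fx=5,fy=5,interpolation=cv2.INTER_CUBIC))
E
```

```text
(no output)
```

View pics/d2.png

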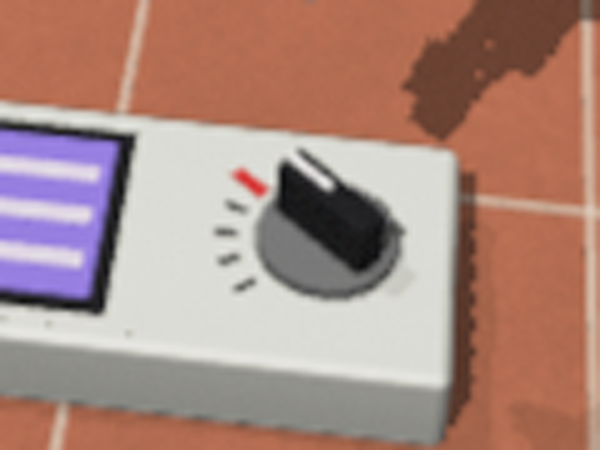

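The pointer now lies from (297,152) to (333,188) in the crop, close to the red mark at (250,182). I'll work out its angle.

```bash
python3 - <<'E'
from h import *
import pickle
S=pickle.load(open("g0.pkl","rb"))["side"]
f=lambda p:(np.array(p)+.5)/5-.5+(230,260)
for p,z in(([(333,188),(297,152)],.071),([(382,212),(300,153)],.071),([(382,232),(282,163)],.071),([(265,190),(237,172)],.04)):
  a=onz(S,f(p),z); d=a[1]-a[0]; print(a[:,:2],"dial",.7-np.arctan2(d[1],d[0])+.006)
E
```

```text
[[0.4546624  0.26921808]
 [0.46972444 0.25277035]] dial 1.5353463321927494
[[0.43557883 0.27849571]
 [0.46853643 0.25311866]] dial 1.3621728392204393
[[0.43504242 0.2883512 ]
 [0.4749454  0.25934726]] dial 1.334527174822221
[[0.48137229 0.24516505]
 [0.493324   0.23729255]] dial 1.288461478996519
```

Emit:
jog_arm --pt "0 0 0 -0.97 1" --pt "0 0 0 -0.97 1" --pt "0 0 0 -0.97 1" --pt "0 0 0 -0.97 1" --pt "0 0 0 -0.97 1" --pt "0 0 0 -0.97 1" --pt "0 0 0 -0.97 1" --pt "0 0 0 -0.97 1"

```text
clock: 12.1
position: [0.4556, 0.2699, 0.1881]
tool_rot: [3.141, 0.0, 3.073]
force: [-0.7, 0.9, -0.1]
grip_width: 0.0854
finger_force: 0.0
```

Emit:
jog_arm --pt "-0.24 -0.96 0 0 1" --pt "-0.24 -0.96 0 0 1" --pt "-0.24 -0.96 0 0 1" --pt "-0.24 -0.96 0 0 1" --pt "-0.24 -0.96 0 0 1" --pt "-0.24 -0.96 0 0 1" --pt "-0.24 -0.96 0 0 1" --pt "-0.24 -0.96 0 0 1" --pt "-0.24 -0.96 0 0 1" --pt "-0.24 -0.96 0 0 1"

```text
clock: 13.1
position: [0.5069, -0.0237, 0.1881]
tool_rot: [-3.141, 0.0, 3.07]
force: [-0.2, -0.4, 0.3]
grip_width: 0.0853
finger_force: 0.0
```

Emit:
jog_arm --pt "-0.24 -0.96 0 0 1" --pt "-0.24 -0.96 0 0 1" --pt "-0.24 -0.96 0 0 1" --pt "-0.24 -0.96 0 0 1" --pt "-0.24 -0.96 0 0 1" --pt "-0.24 -0.96 0 0 1" --pt "-0.24 -0.96 0 0 1" --pt "-0.24 -0.96 0 0 1" --pt "-0.24 -0.96 0 0 1" --pt "0 0 0 0 1"

```text
clock: 14.1
position: [0.5524, -0.2898, 0.1875]
tool_rot: [-3.141, 0.0, 3.065]
force: [-0.3, 0.8, 0.4]
grip_width: 0.0852
finger_force: 0.0
```

```bash
python3 - <<'E'
from h import *
print(bot.observe()["qpos"])
t=grab("top")["pixels"][:,:,::-1]; s=grab("side")["pixels"][:,:,::-1]
c=lambda i,u,v,w,h,k:cv2.resize(i[v:v+h,u:u+w],None,fx=k,fy=k,interpolation=cv2.INTER_CUBIC)
cv2.imwrite("pics/e1.png",np.hstack([c(t,136,207,40,40,10),c(s,215,110,100,100,4)]))
E
```

```text
[ 0.95591379  0.71547714 -0.89924132  1.61488687  0.60990385  1.11415082
  1.39162072]
```

View pics/e1.png

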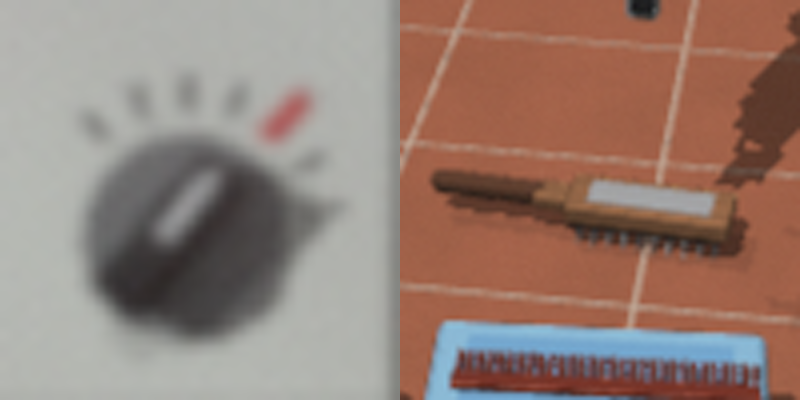

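The dial pointer reads about 1.33–1.4 rad in the top view ((167,238) to (212,175)), so it is in tolerance. The brush is undisturbed, so I'll grasp it.

Emit:
jog_arm --pt "0 0.11 0.7 0 1" --pt "0 0 0.8 0 1" --pt "0 0 0.8 0 1" --pt "0 0 0.8 0 1" --pt "0 0 0.8 0 1" --pt "0 0 0.7 0 1" --pt "0 0 0.5 0 1" --pt "0 0 0.5 0 1" --pt "0 0 0.38 0 1" --pt "0 0 0 0 1"

```text
clock: 15.2
position: [0.5526, -0.2821, 0.0067]
tool_rot: [3.141, -0.001, 3.07]
force: [-0.8, -0.7, 0.2]
grip_width: 0.0854
finger_force: 0.0
```

Emit:
jog_arm --pt "0 0 0 0 0.6" --pt "0 0 0 0 0.5" --pt "0 0 0 0 0.4" --pt "0 0 0 0 0.2" --pt "0 0 0 0 0.2" --pt "0 0 0 0 0.2" --newtons 50

```text
clock: 15.8
position: [0.5534, -0.2829, 0.0088]
tool_rot: [-3.141, 0.001, 3.069]
force: [-0.7, -1.4, 6.8]
grip_width: 0.0469
finger_force: 51.8
```

Emit:
jog_arm --pt "0 0 -0.3 0 0.2" --pt "0 0 -0.5 0 0.2" --pt "0 0 -0.7 0 0.2" --pt "0 0 -0.7 0 0.2" --pt "0 0 -0.7 0 0.2" --pt "0 0 -0.7 0 0.2" --pt "0 0 -0.7 0 0.2" --pt "0 0 -0.5 0 0.2" --pt "0 0 -0.2 0 0.2" --pt "0 0 0 0 0.2"

```text
clock: 16.8
position: [0.5533, -0.2827, 0.1587]
tool_rot: [-3.141, 0.001, 3.069]
force: [0.1, -0.7, -2.5]
grip_width: 0.0473
finger_force: 51.9
```

```bash
python3 - <<'E'
from h import *
g=grab("side","pics/l0.png"); s=g["pixels"][:,:,::-1]; t=grab("top")["pixels"][:,:,::-1]
c=lambda i,u,v,w,h,k:cv2.resize(i[v:v+h,u:u+w],None,fx=k,fy=k,interpolation=cv2.INTER_CUBIC)
cv2.imwrite("pics/l1.png",np.hstack([c(s,200,40,130,150,3),c(t,320,110,90,150,3)]))
E
```

```text
(no output)
```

View pics/l1.png

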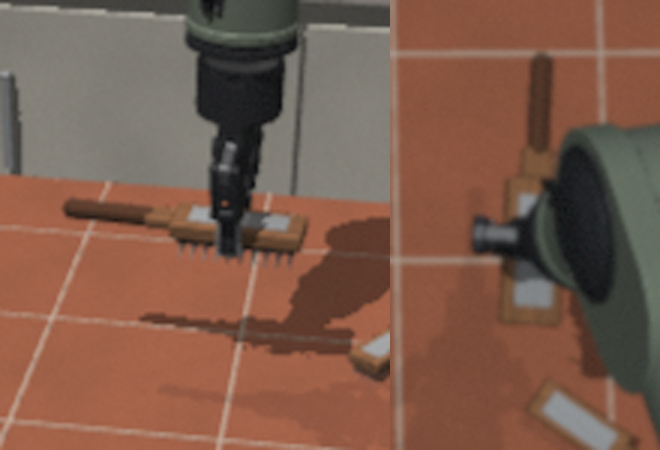

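Brush is level and held well clear. Next I align its yaw and carry it over.

Emit:
jog_arm --pt "0 0 0 -0.99 0.2" --pt "-0.12 0.4 0 0 0.2" --pt "-0.12 0.8 0 0 0.2" --pt "-0.12 0.95 0 0 0.2" --pt "-0.12 0.95 0 0 0.2" --pt "-0.12 0.95 0 0 0.2" --pt "-0.12 0.95 0 0 0.2" --pt "-0.12 0.95 0 0 0.2" --pt "-0.12 0.95 0 0 0.2" --pt "-0.12 0.95 0 0 0.2" --pt "-0.12 0.95 0 0 0.2"

```text
clock: 18.0
position: [0.5868, -0.0159, 0.1573]
tool_rot: [3.141, -0.001, -3.136]
force: [0.2, -0.2, -2.7]
grip_width: 0.0471
finger_force: 51.9
```

Emit:
jog_arm --pt "-0.12 0.95 0 0 0.2" --pt "-0.12 0.95 0 0 0.2" --pt "-0.12 0.95 0 0 0.2" --pt "-0.12 0.95 0 0 0.2" --pt "-0.12 0.95 0 0 0.2" --pt "-0.12 0.95 0 0 0.2" --pt "-0.12 0.95 0 0 0.2" --pt "-0.12 0.95 0 0 0.2" --pt "-0.12 0.8 0 0 0.2" --pt "-0.12 0.4 0 0 0.2" --pt "0 0 0 0 0.2" --pt "0 0 0 0 0.2"

```text
clock: 19.2
position: [0.6211, 0.2454, 0.1573]
tool_rot: [-3.141, -0.001, -3.135]
force: [0.5, 0.7, -2.5]
grip_width: 0.0474
finger_force: 51.9
```

Emit:
jog_arm --pt "-0.03 0.43 0 0 0.2" --pt "-0.03 0.42 0 0 0.2" --pt "0 0 0.4 0 0.2" --pt "0 0 0.4 0 0.2" --pt "0 0 0.4 0 0.2" --pt "0 0 0.4 0 0.2" --pt "0 0 0.4 0 0.2" --pt "0 0 0.4 0 0.2" --pt "0 0 0 0 0.2" --pt "0 0 0 0 0.2"

```text
clock: 20.2
position: [0.6229, 0.2716, 0.0857]
tool_rot: [3.141, -0.0, -3.134]
force: [0.3, 0.2, -0.3]
grip_width: 0.0472
finger_force: 51.9
```

```bash
python3 - <<'E'
from h import *
import pickle
G={n:grab(n) for n in("top","side")}; pickle.dump(G,open("g1.pkl","wb"))
s=G["side"]["pixels"][:,:,::-1]; t=G["top"]["pixels"][:,:,::-1]
c=lambda i,u,v,w,h,k:cv2.resize(i[v:v+h,u:u+w],None,fx=k,fy=k,interpolation=cv2.INTER_CUBIC)
cv2.imwrite("pics/w1.png",np.hstack([c(s,120,230,120,120,4),c(t,110,90,80,120,4)]))
E
```

```text
(no output)
```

View pics/w1.png

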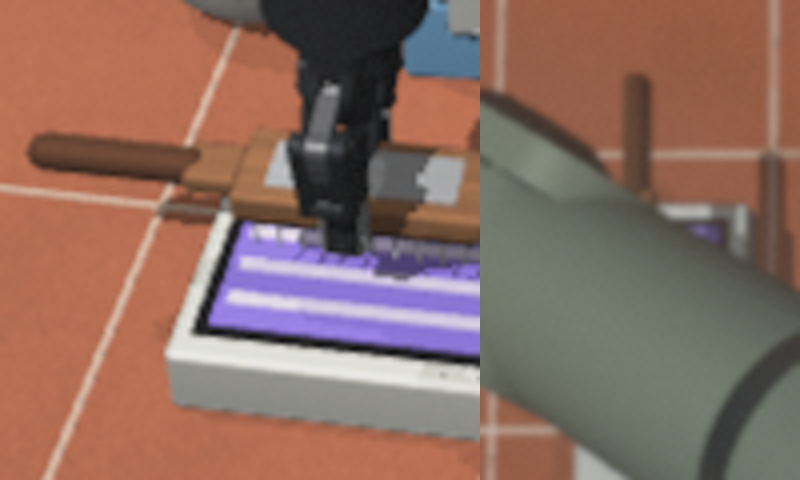

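```bash
python3 - <<'E'
from h import *
import pickle
np.set_printoptions(precision=4,suppress=True)
G=pickle.load(open("g1.pkl","rb")); T,S=G["top"],G["side"]
m=lambda p,off,k:(np.array(p,float)+.5)/k-.5+off
print("butt tri",tri(T,m([(157,82)],(110,90),4),S,m([(36,150)],(120,230),4)))
print("butt top on z",onz(T,m([(157,77),(157,105)],(110,90),4),.105))
P=onz(S,m([(265,187),(455,202),(465,158)],(120,230),4),.113);print(P,(P[0]+P[2])/2)
# predicted outlines: plate 4 corners of the brush if centred as planned
print("expected lower-left-near / right-near of back bottom:",4*(proj(S,[(.676,.295,.097),(.556,.295,.097)])-(120,230)))
print("pred top edges",4*(proj(S,[(.676,.295,.113),(.676,.247,.113),(.780,.272,.105)])-(120,230)))
E
```

```text
butt tri [[0.776  0.2748 0.1074]]
butt top on z [[0.7793 0.2753 0.105 ]
 [0.7603 0.275  0.105 ]]
[[0.6611 0.2877 0.113 ]
 [0.5724 0.284  0.113 ]
 [0.5728 0.2548 0.113 ]] [0.6169 0.2713 0.113 ]
expected lower-left-near / right-near of back bottom: [[230.589  217.7991]
 [484.7059 246.3134]]
pred top edges [[227.937  193.1326]
 [254.8594 122.4662]
 [ 30.3512 147.5553]]
```

Brush centre is (0.617,0.271) against the window at (0.616,0.271), yaw error about 0.02 rad, and height agrees. Last descent.

Emit:
jog_arm --pt "0 0 0.2 0 0.2" --pt "0 0 0.2 0 0.2" --pt "0 0 0.15 0 0.2" --pt "0 0 0.13 0 0.2" --pt "0 0 0 0 0.2" --pt "0 0 0 0 0.2" --pt "0 0 0 0 0.2" --pt "0 0 0 0 0.2" --pt "0 0 0 0 0.2"

```text
clock: 21.2
position: [0.623, 0.2716, 0.0656]
tool_rot: [3.142, 0.0, -3.134]
force: [0.0, -0.0, -1.6]
grip_width: 0.0472
finger_force: 51.9
```

```bash
python3 - <<'E'
from h import *
g=grab("side"); s=g["pixels"][:,:,::-1]
cv2.imwrite("pics/f1.png",cv2.resize(s[230:350,120:300],None,fx=4,fy=4,interpolation=cv2.INTER_CUBIC))
o=bot.observe();print(o["position"],o["tool_rot"],o["force"])
E
```

```text
[0.62295339 0.27154367 0.06552268] [ 3.14153033e+00  1.45654508e-04 -3.13445872e+00] [ 0.06878439 -0.40881091 -2.36362023]
```

View pics/f1.png

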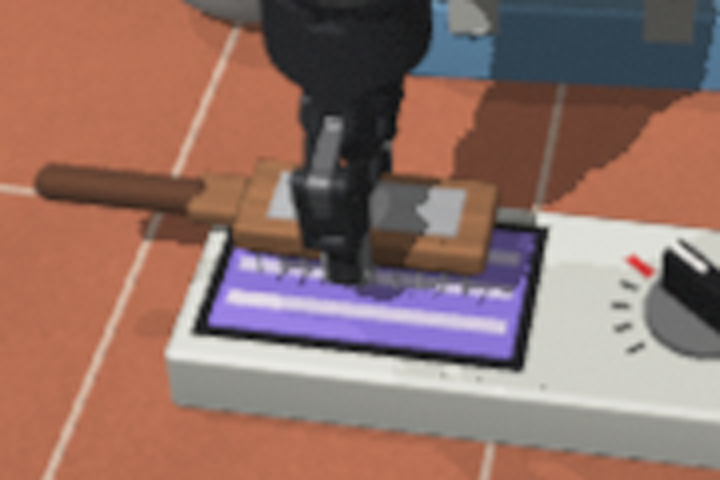

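The brush hangs level, centred over the window (back corners about (235,240) and (490,270)) and lined up with it. The dial points at the red mark. Handing in.

```bash
python3 -c "
from h import *
print(bot.job_done())"
```

```text
the job is handed in; nothing more can be done
None
```

I turned the dial to the red mark (about 1.33–1.4 rad in the camera images) and let go, then carried the brush over the box. I handed the job in at about 21 s with the brush held level and centred about 16 mm above the window, handle away from the dial; no verdict was returned.

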